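Load a keyed hand stamp into the setting jig and bolt it in

TASK

Load the round-footed hand stamp, upright, into the round socket of the setting jig: turn it under light pressure to feel for the angle at which the notch in its foot takes the key inside the socket, let it go fully home, then push the jig's bolt all the way in over its foot and let go. Never force the stamp against the jig, and leave the other loose things on the desk where they stand.

Things in the scene. Friction and masses are not known exactly. Their poses are not given: they have to be found in the camera images.
- stamp: The hand stamp to load, 0.25 kg, standing upright. Brass foot: a round plug, 40 mm diameter, 20 mm tall, with one notch in its rim, 9.5 mm wide, 7 mm deep radially, through the foot's whole height. Origin: centre of the underside; z up; the notch points along +x, which starts within 0.5 rad of world +x. It may stand in either of the two stamps' places.
- stamp_grip (a point): Middle of the stamp's plain wooden grip, 58 mm above the underside. The grip spans 36 to 80 mm above the underside and is 22 mm thick along the stamp's x, 34 mm wide along its y. Between foot and grip is a round neck of 18 mm diameter.
- jig: The setting jig, fixed to the desk, turned at most 0.3 rad. Steel base plate 100 mm (x) by 155 mm (y, from 45 to -110 mm), 6 mm thick, with an aluminium socket ring of 68 mm outer diameter. Origin: on the socket's axis at desk level; z up. Expect contact forces of 5 to 25 N between stamp and jig; more than 60 N is forcing it.
- socket (a point): Centre of the socket's mouth, 30 mm above the desk. The bore is 43 mm in diameter with a 45 degree lead-in in its top 4 mm; a steel seat 23 mm across at its middle stands 8 mm above the desk, and the stamp's underside rests on it when home.
- key_top (a point): Point on the socket's axis at the height of the key's top, 18 mm above the desk. The key, 7 mm wide, stands on the socket floor from the bore wall inward to 15.5 mm from the axis. Its angle is clamped but unmeasured: anywhere within 0.9 rad either side of the jig's +x (seen from above, or felt). Notch off the key, the stamp stops at 18 mm; notch on it (within 0.07 rad), it goes home.
- bolt (a joint): The jig's retaining bolt, a steel bar 18 mm wide sliding along the jig's y axis, 30 to 40 mm above the desk, on the jig's -y side. 0 m = drawn back, clear of the socket; 0.020 m = all the way in (toward +y), over the top of the seated foot. 1.5 N of friction and a little damping; it stays where left. A stamp that is not home blocks it.
- bolt_knob (a point): The bolt's upright black knob, 14 by 14 mm, reaching from 39 to 71 mm above the desk; this point is on its axis, 60 mm above the desk (82 mm from the socket's axis along the jig's -y when drawn back). Guide strips beside the bolt, up to 17 mm either side of its middle line, are 40 mm high.
- square_stamp: Another hand stamp with the same grip but a rectangular brass foot 36 by 46 mm: leave it. Origin: centre of the underside. It stands in the other of the two places, at least 120 mm from the round one.
- ink_tin: A steel ink tin, 62 mm in diameter, 42 mm high; origin: centre of the underside. Leave it.
- weight: A steel cylinder weight, 36 mm in diameter, 30 mm high; origin: centre of the underside. Leave it.
- composing_stick: A steel composing stick, a shallow tray 200 by 50 by 20 mm lying flat; origin: centre of the underside, long along its x. Leave it.

How it is judged:
By the outcome, as a careful person would: the job done as asked, in the order asked, and still so for the second after the job is handed in, with the robot touching nothing.
It also fails if it takes over 72 s, if anything falls off the work surface, if the arm or the gripper's body presses on something with over 40 N, if the wrist force passes 120 N, or if a joint passes its speed limit or range.

ROBOT

A 6-joint arm with a two-finger parallel gripper is mounted at the origin on the work surface. World frame = base frame: x ahead of the robot, y to its left, z up, the work surface at z = 0. Lengths are in mm, angles in rad, forces in N, time in s.
With the tool pointing down it reaches from about 350 to 725 mm from the base axis. Payload 6 kg.
Tool frame: the origin (TCP) lies at the very end of the fingers, on their centre line; the grasp point (between the pads) lies 19 mm behind it; z points along the fingers, y is the line along which they close (so a half turn about z gives the same grasp; the last joint's range is limited). The gripper opens to 85 mm and grips with 20 to 120 N. Pads are 22 mm wide; open, the fingers measure 114 mm over their backs; the gripper's body (76 mm by 85 mm) begins 54 mm behind the grasp point. The pads swing forward as they close: fully open they stand 13 mm farther back than shut.
Start: joints at [1.604, 0.04, 0.085, 0, -1.615, -0.334], TCP at [177.744, 573.045, 231.261] pointing down, gripper open.
Joint ranges: [-2.56, 2.56], [-1.29, 2.01], [-1.08, 1.49], [-3.29, 1.98], [-2.81, -0.18], [-2.99, 2.99]. Speed limits (rad/s): [2.57, 2.57, 3.01, 3.14, 3.14, 3.14].

INTERFACE

Orientations are given as a rotation vector (axis times angle).
In Python, from plant import * gives the robot as it stands.
- The arm moves only by the shell command python3 -m creep 'ROWS' [FORCE]. ROWS is a JSON object of lists of equal length, an entry for each row: "jaw": the finger opening in mm, from 0 to 85.4; "translation": the shift along the tool's x, y, z in mm, a list of three; "spin": the turn about the tool's z in degrees. In form: {"jaw": [jaw, ...], "translation": [[dx, dy, dz], ...], "spin": [spin, ...]}. A call has 1 to 12 rows; each row is the pose to reach, as a shift and turn from the pose commanded when the call began, along the tool's axes at that moment; what a row does not reach only later rows make up. A row lasts 1/8 s, in which the tool goes at most 62.5 mm and 10.7 degrees, less where a joint would pass 70% of its speed; a pose out of reach is approached as far as the arm can. A call with a gripper value outside its range is refused whole. The fingers move at their own pace and stop on an object; FORCE is the grip in N (left out, the last holds). Time passes only in rows, so rows that repeat a pose let the fingers close. It gives the time, the measured TCP pose, the force, the opening and the grip force at its end, in the units of the state.
- read_state(): the state, without advancing time (a new reading comes with each control period).
- get_image(name): name is "scene" or "top" or "wrist"; returns a dict with "img" (480x640x3 uint8, red, green, blue), "vfov" (degrees; the focal length in pixels is half the picture's height over the tangent of half this angle, whatever the lens; pixels are square), "cx", "cy" (the principal point, pixels), "eye" and "attitude" of the camera in the world. Camera axes: x right, y down, z forward; pixel columns grow to the right and rows downward; lengths in mm; the calibration is good to about 2 mm. The wrist camera is an equidistant fisheye: a pixel r from the principal point sees the ray r / f radians off the axis. A picture is of the moment at which its call begins. There is no depth.
- finish_job(): hands the job in; it is judged then, once.
The state is a dict: "clock": time; "joint_pos": joint angles; "qvel": joint speeds; "joint_torque": joint torques, N m; "ee_pos": TCP position; "ee_rot": TCP orientation; "ft_force": force on the tool from outside, world axes, zero at the start; "wrist_torque": the same for the moment, N m; "opening": opening from 0.0 (shut) to 1.0 (fully open); "grasp_force": force on a finger pad.
Only numpy, scipy, OpenCV 4.12 (cv2) and the standard library are available. Lean on these libraries where they do the work, as an engineer would, in place of code of your own. Each camera call takes 0.05 s, during which the arm holds its last target. There are 200 camera calls.

## Working session

There is one attempt and no reset: what is moved stays moved. The work goes in short steps, Python scripts to look and compute and a shell command to move; the robot and the scene stay as the last step left them, time stands still between calls to the robot, and variables do not carry over. Pictures are saved under pics/ and viewed, at most 10 in all, crops included, and the job is handed in when it is done.

```bash
ls; mkdir -p pics
cat > h.py <<'E'
from plant import *
import numpy as np, cv2
from scipy.spatial.transform import Rotation as R
def snap(n,f):
    c=get_image(n); cv2.imwrite('pics/'+f+'.png',c['img'][:,:,::-1]); 
    import pickle; pickle.dump(c,open('pics/'+f+'.pkl','wb')); return c
def load(f):
    import pickle; return pickle.load(open('pics/'+f+'.pkl','rb'))
def att(c):
    a=np.array(c['attitude'],float)
    return R.from_rotvec(a).as_matrix() if a.size==3 else a.reshape(3,3)
def px(c,u,v,z,fish=False):
    f=240/np.tan(np.radians(c['vfov'])/2); d=np.array([u-c['cx'],v-c['cy']])
    if fish:
        r=np.hypot(*d); t=r/f; ray=np.array([*(d/max(r,1e-9)*np.sin(t)),np.cos(t)])
    else: ray=np.array([*(d/f),1.])
    ray=att(c)@ray; e=np.array(c['eye']); return e+ray*(z-e[2])/ray[2]
def proj(c,p,fish=False):
    f=240/np.tan(np.radians(c['vfov'])/2); q=att(c).T@(np.array(p,float)-np.array(c['eye']))
    if fish:
        t=np.arctan2(np.hypot(q[0],q[1]),q[2]); d=q[:2]/np.hypot(q[0],q[1])*t*f
    else: d=q[:2]/q[2]*f
    return d+[c['cx'],c['cy']]
E
python3 - <<'E'
from h import *
for n in ['top','scene']:
    c=snap(n,n+'0'); print(n,c['vfov'],c['cx'],c['cy'],c['eye'],c['attitude'])
print(read_state())
E
```

```text
pics
top 46.04499647674159 317.8000912350858 239.0002065111866 [ 538.58054522  -91.56444122 1279.88900482] [-2.1919992   2.21802911 -0.09850528]
scene 49.496620045908365 319.51626586728594 238.6771580193675 [ 998.65465633 -335.81726136  808.51318228] [-2.26288964 -1.36848578  0.36776795]
{'clock': 0.1, 'joint_pos': array([ 1.60371726e+00,  4.07906576e-02,  8.38688993e-02, -4.47401823e-04,
       -1.61548642e+00, -3.33715683e-01]), 'qvel': array([-0.00104078, -0.00116838,  0.00286222,  0.00055843, -0.00077867,
        0.00079946]), 'joint_torque': array([-5.29729165e-03, -3.69349337e+01,  3.48279154e+01,  6.95181459e+00,
       -4.56594920e-03,  2.67378994e-06]), 'ee_pos': array([177.58760728, 572.79657112, 230.32600254]), 'ee_rot': array([ 3.10448625e+00, -4.70427934e-01, -2.28669407e-04]), 'ft_force': array([-1.08221285, -0.25228719,  0.41282769]), 'wrist_torque': array([-0.01272138, -0.0229702 , -0.0269935 ]), 'grasp_force': 0.0, 'opening': 1.004651111576475}
```

View pics/top0.png

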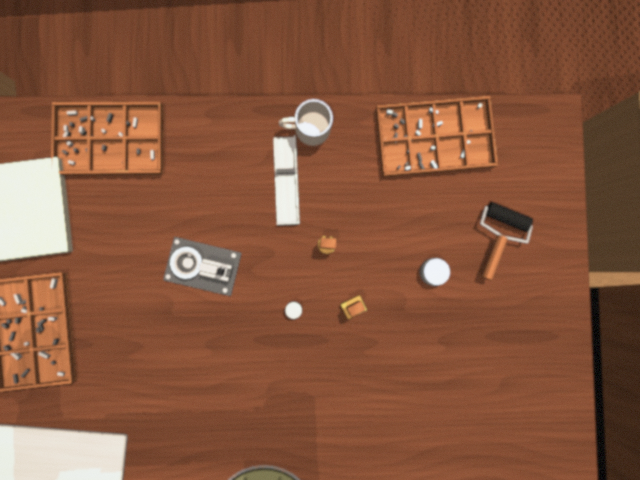

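View pics/scene0.png

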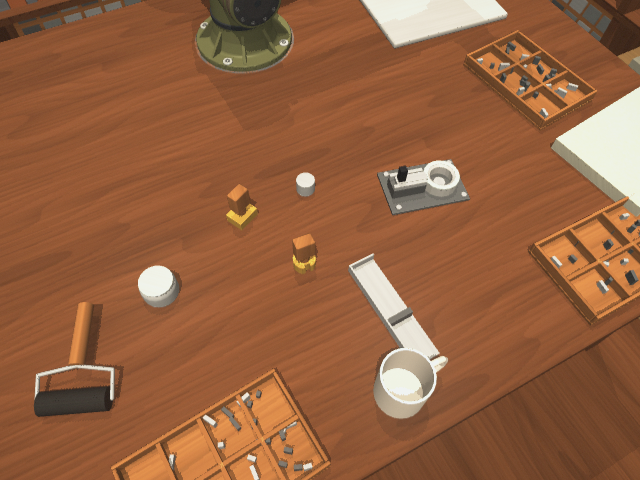

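The top view shows the round stamp at (327,244), the square one at (354,307), the jig's socket at (186,263) and its knob at about (222,271). In the scene view the round stamp stands at (304,255), the square one at (240,207) and the jig at (425,185).

Run:
```python
from h import *
t=load('top0'); s=load('scene0')
np.set_printoptions(precision=1,suppress=True)
print('stamp top',px(t,327,244,80),'scene base',px(s,304,264,10), px(s,304,240,80))
print('square',px(t,354,307,60)); print('socket',px(t,186,263,30), px(s,441,178,30))
print('knob',px(t,222,271,71), px(s,403,168,71)); print('weight',px(t,293,311,30),'tin',px(t,436,272,42))
for q in [(178,238),(240,252),(166,279),(231,294)]: print(px(t,*q,6))
st=read_state(); print(R.from_rotvec(st['ee_rot']).as_matrix())
a=cv2.resize(t['img'][215:325,140:380],None,fx=3.3,fy=3.3,interpolation=cv2.INTER_CUBIC)
cv2.imwrite('pics/tc.png',a[:,:,::-1])
```

```text
stamp top [ 599.5 -146.7   80. ] scene base [ 608.1 -148.9   10. ] [ 602.7 -145.1   80. ]
square [ 464.1 -204.    60. ]
socket [563.7 161.6  30. ] [572.9 159.6  30. ]
knob [545.   77.2  71. ] [544.7  85.3  71. ]
weight [455.4 -72.2  30. ] tin [ 537.  -387.9   42. ]
[620.5 184.4   6. ]
[587.5  45.9   6. ]
[529.  210.8   6. ]
[493.7  66.4   6. ]
[[ 1.  -0.3 -0. ]
 [-0.3 -1.  -0. ]
 [ 0.   0.  -1. ]]
```

View pics/tc.png

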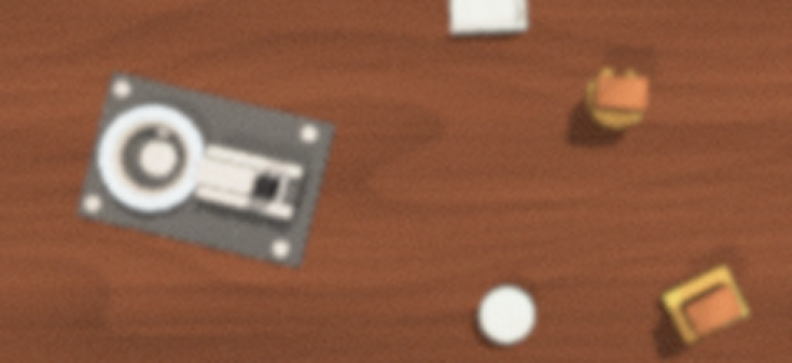

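The crop shows the stamp's notch at about (617,70), facing roughly +x (up), and the jig turned a little clockwise. I'll look from the wrist over the jig first, then over the stamp.

```bash
python3 -m creep '{"jaw":[85,85,85,85,85,85,85,85,85,85,85,85],"translation":[[49,28,0],[98,56,0],[148,84,0],[197,112,0],[247,140,0],[296,167,0],[345,195,0],[394,223,0],[444,251,0],[470,265,0],[470,265,0],[470,265,0]],"spin":[0,0,0,0,0,0,0,0,0,0,0,0]}'
python3 - <<'E'
from h import *
c=snap('wrist','w1'); print(c['vfov'],c['cx'],c['cy'],c['eye'],c['attitude'])
print(read_state()['ee_pos'],read_state()['joint_pos'])
print(proj(c,[565,161,30],1),proj(c,[545,80,60],1))
E
```

```text
clock: 1.6
ee_pos: [547.8, 180.9, 230.9]
ee_rot: [3.106, -0.471, -0.001]
ft_force: [-0.6, 0.3, -0.2]
opening: 0.995
grasp_force: 0.0
65.70646984690485 321.3083466123423 235.8554089471498 [625.78510655 156.58111719 373.08805706] [ 1.73375478 -2.35746471 -0.38313862]
[547.66364862 181.25665278 231.14253432] [ 6.67089183e-01 -2.09305563e-02  2.30876232e-02 -1.71556244e-04
 -1.61508925e+00  6.03647594e-01]
[336.21939661 179.80433327] [432.04429892 181.59779604]
```

View pics/w1.png

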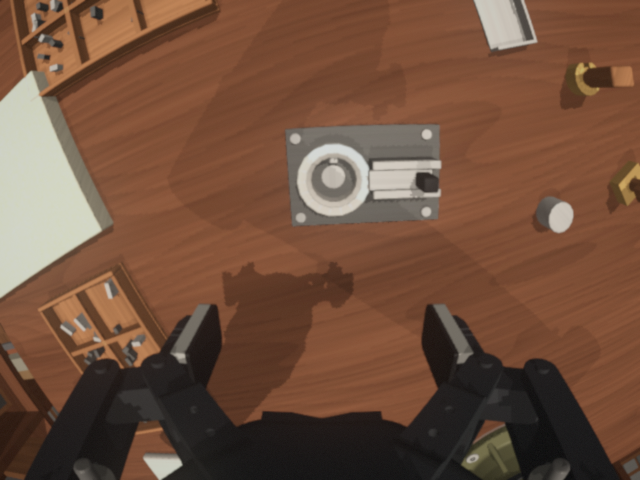

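The wrist view shows the socket ring centred near (333,179), the key near (333,162) and the knob at (428,182). I'll enlarge it.

Run:
```python
from h import *
c=load('w1'); a=cv2.resize(c['img'][120:230,283:443],None,fx=5,fy=5,interpolation=cv2.INTER_CUBIC)
cv2.imwrite('pics/w1c.png',a[:,:,::-1])
```

```text
(no output)
```

View pics/w1c.png

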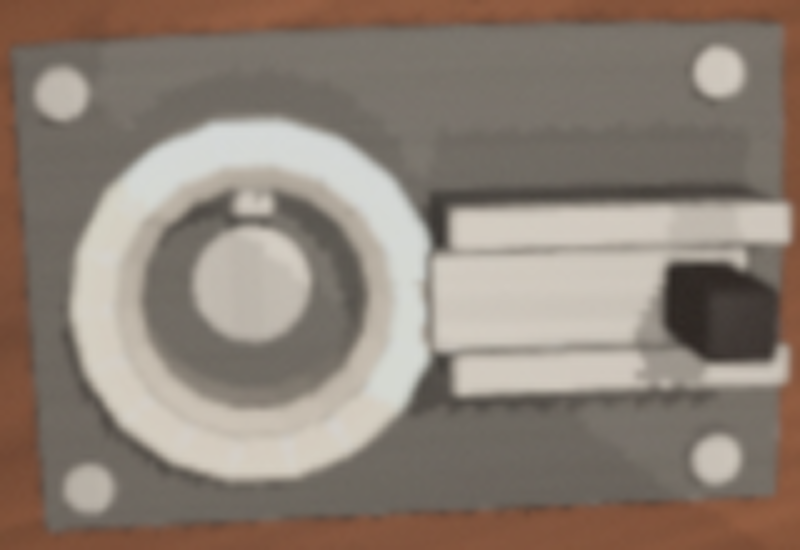

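Run:
```python
from h import *
np.set_printoptions(precision=2,suppress=True)
c=load('w1'); g=lambda x,y,z: px(c,283+x/5,120+y/5,z,1)
print('ring',g(251,299.5,30),g(256,301,30),'seat',g(251,284,8))
k=g(253,203,18);print('key',k)
P=[g(14,45,6),g(782,24,6),g(775,496,6),g(48,530,6)]
print(np.array(P),np.mean(P,0)); 
print('sizes',[np.linalg.norm(P[i]-P[(i+1)%4]) for i in range(4)])
for d in (P[0]-P[1],P[3]-P[2]): print('jig y yaw',np.arctan2(d[1],d[0])-np.pi/2)
for d in (P[0]-P[3],P[1]-P[2]): print('jig x yaw',np.arctan2(d[1],d[0]))
for e in ((430,300),): print('bolt tip',g(434,302,40))
```

```text
ring [565.74 163.72  30.  ] [565.2  162.91  30.  ] seat [564.89 163.27   8.  ]
key [581.56 158.11  18.  ]
[[624.3  193.44   6.  ]
 [585.83  44.69   6.  ]
 [489.72  69.36   6.  ]
 [527.94 218.27   6.  ]] [556.95 131.44   6.  ]
sizes [np.float64(153.65060555698534), np.float64(99.22763179489614), np.float64(153.73594456039766), np.float64(99.50460028879917)]
jig y yaw -0.253042671020558
jig y yaw -0.25124035861847904
jig x yaw -0.2521641008908863
jig x yaw -0.25130413153256936
bolt tip [557.36 131.67  40.  ]
```

The corners give a 154 x 99 mm plate, so the scale is good. That puts the jig yaw at -0.252, the socket at (565.2,163.0) and the key at a world angle of about -0.30. Next is the stamp.

```bash
python3 -m creep '{"jaw":[85,85,85,85,85,85,85,85],"translation":[[14,50,0],[27,100,10],[41,150,20],[55,200,30],[68,250,40],[82,299,50],[82,299,50],[82,299,50]],"spin":[0,0,0,0,0,0,0,0]}'
python3 - <<'E'
from h import *
c=snap('wrist','w2'); p=proj(c,[602,-147,40],1); print(p)
u,v=int(p[0]),int(p[1]); u0=max(u-80,0);v0=max(v-60,0); print(u0,v0)
a=cv2.resize(c['img'][v0:v0+120,u0:u0+160],None,fx=5,fy=5,interpolation=cv2.INTER_CUBIC)
cv2.imwrite('pics/w2c.png',a[:,:,::-1])
E
```

```text
clock: 2.65
ee_pos: [537.9, -128.3, 181.6]
ee_rot: [-3.106, 0.47, -0.001]
ft_force: [0.1, 0.8, -1.0]
opening: 0.992
grasp_force: 0.0
[319.84633063 135.9106996 ]
239 75
```

View pics/w2c.png

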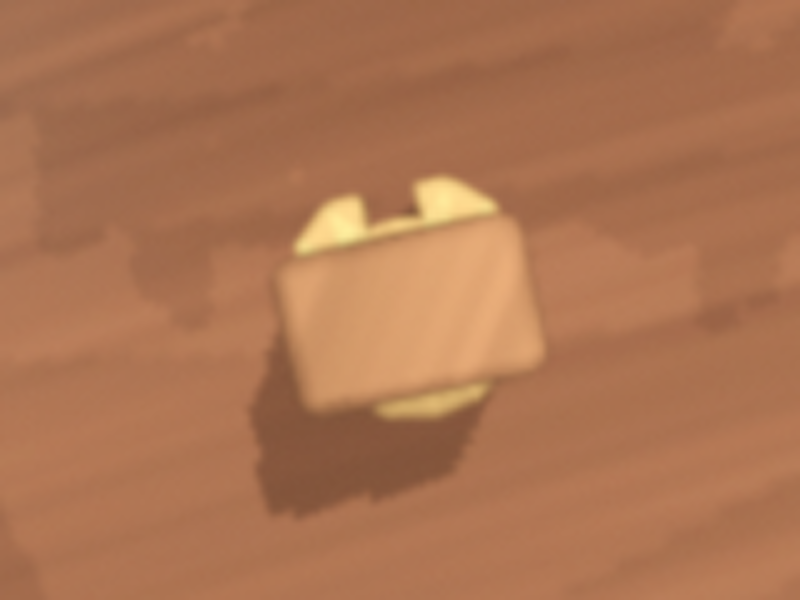

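The crop shows the grip top with corners (278,265), (520,212), (548,362), (312,412), and the notch at (390,205).

Run:
```python
from h import *
np.set_printoptions(precision=2,suppress=True)
c=load('w2'); g=lambda x,y,z: px(c,239+x/5,75+y/5,z,1)
P=[g(*q,80) for q in [(278,265),(520,212),(548,362),(312,412)]]
print(np.array(P),np.mean(P,0),[np.linalg.norm(P[i]-P[(i+1)%4]) for i in range(4)])
for d in (P[0]-P[1],P[3]-P[2]): print(np.arctan2(d[1],d[0])-np.pi/2)
for d in (P[0]-P[3],P[1]-P[2]): print(np.arctan2(d[1],d[0]))
print('notch mid',g(388,200,20))
s=read_state(); M=R.from_rotvec(s['ee_rot']).as_matrix(); print(s['ee_pos'],M, np.arctan2(M[1,0],M[0,0]))
print(M.T@(np.r_[np.mean(P,0)[:2],50]-s['ee_pos']))
```

```text
[[ 613.88 -133.75   80.  ]
 [ 611.18 -165.72   80.  ]
 [ 591.22 -163.51   80.  ]
 [ 594.03 -132.03   80.  ]] [ 602.58 -148.75   80.  ] [np.float64(32.08582751565391), np.float64(20.082747748157047), np.float64(31.605915068168162), np.float64(19.932062966365557)]
-0.08422653934661484
-0.08878013046715516
-0.08637082879073905
-0.11027075092456029
notch mid [ 618.15 -149.21   20.  ]
[ 538.11 -127.95  181.81] [[ 0.96 -0.29  0.  ]
 [-0.29 -0.96  0.  ]
 [ 0.   -0.   -1.  ]] -0.29924809116261814
[ 67.63   0.92 131.86]
```

```bash
python3 -m creep '{"jaw":[85,85,85,85,85,85,85,85,85,40,30,30],"translation":[[34,0,0],[67.6,0.9,0],[67.6,0.9,20],[67.6,0.9,60],[67.6,0.9,100],[67.6,0.9,125],[67.6,0.9,139],[67.6,0.9,139],[67.6,0.9,139],[67.6,0.9,139],[67.6,0.9,139],[67.6,0.9,139]],"spin":[-6,-12,-12,-12,-12,-12,-12,-12,-12,-12,-12,-12]}' 50
python3 -m creep '{"jaw":[30,30,30,30],"translation":[[0,0,0],[0,0,0],[0,0,0],[0,0,0]],"spin":[0,0,0,0]}' 50
```

```text
clock: 4.2
ee_pos: [602.4, -150.1, 42.8]
ee_rot: [-3.138, 0.144, -0.001]
ft_force: [-0.4, -1.8, 3.1]
opening: 0.389
grasp_force: 55.1
clock: 4.7
ee_pos: [602.4, -150.1, 42.8]
ee_rot: [3.138, -0.143, 0.001]
ft_force: [-0.3, 1.1, 3.1]
opening: 0.392
grasp_force: 55.5
```

```bash
python3 -m creep '{"jaw":[30,30,30,30,30,30,30,30,30,30,30,30],"translation":[[0,0,-10],[0,0,-40],[0,0,-80],[0,0,-110],[-9,-40,-110],[-19,-90,-110],[-30,-140,-110],[-41,-190,-110],[-51,-240,-110],[-60,-280,-110],[-65.7,-308,-110],[-65.7,-308,-110]],"spin":[0,0,0,0,0,0,0,0,0,0,0,0]}' 50
python3 - <<'E'
from h import *
c=snap('wrist','w3'); s=read_state(); print(s['ee_pos'],s['ee_rot'],s['ft_force'],s['opening'])
p=proj(c,[565,163,30],1); print(p)
u,v=int(p[0]),int(p[1]); u0=max(u-120,0);v0=max(v-90,0); print(u0,v0)
a=cv2.resize(c['img'][v0:v0+180,u0:u0+240],None,fx=3.3,fy=3.3,interpolation=cv2.INTER_CUBIC)
cv2.imwrite('pics/w3c.png',a[:,:,::-1])
E
```

```text
clock: 6.2
ee_pos: [564.1, 164.3, 151.6]
ee_rot: [3.138, -0.139, -0.002]
ft_force: [1.5, -0.0, -1.7]
opening: 0.393
grasp_force: 53.2
[564.35452444 163.1012437  151.78393093] [ 3.1376615e+00 -1.4114549e-01 -1.9003114e-03] [-0.82983923  0.12154569 -2.31877979] 0.392813393263648
[322.77419657 226.27321849]
202 136
```

View pics/w3c.png

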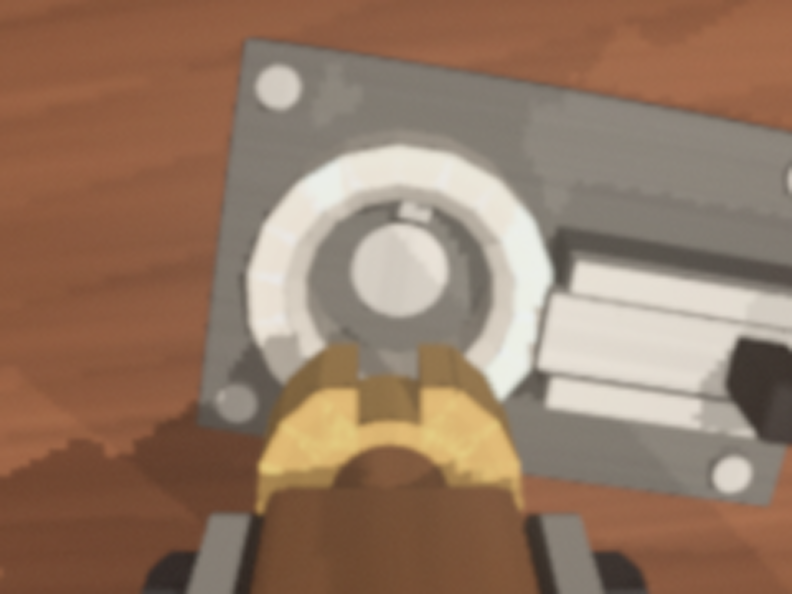

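The ring centre is near (399.5,298), the seat near (400,270) and the key near (415,211). The stamp's notch is at (389.5,350). The foot is held squarely.

Run:
```python
from h import *
np.set_printoptions(precision=2,suppress=True)
c=load('w3'); g=lambda x,y,z: px(c,202+x/3.3,136+y/3.3,z,1)
print('ring',g(399.5,298,30),'seat',g(400,270,8)); k=g(415,211,18); print('key',k)
for o in ([565.2,163],): print(np.arctan2(k[1]-o[1],k[0]-o[0]))
s=g(400,270,8); print('vs seat',np.arctan2(k[1]-s[1],k[0]-s[0]))
print('notch lower front',g(359,349,109.5),g(420,349,109.5))
t=np.array([564.1,163.6,0]);y=-.0905;d=np.array([np.cos(y),np.sin(y),0]);n=np.array([-d[1],d[0],0])
u=proj(c,t+19.4*d+4.75*n+[0,0,109.5],1);v=proj(c,t+19.4*d-4.75*n+[0,0,109.5],1)
for q in(u,v): print((q-[202,136])*3.3)
```

```text
ring [564.96 162.79  30.  ] seat [565.28 162.54   8.  ]
key [581.86 157.64  18.  ]
-0.31143703184828486
vs seat -0.2874735892716878
notch lower front [581.37 168.17 109.5 ] [580.49 158.49 109.5 ]
[367.42 333.45]
[427.32 333.44]
```

```bash
python3 -m creep '{"jaw":[30,30,30,30,30,30,30],"translation":[[2.2,2,0],[2.2,2,30],[2.2,2,60],[2.2,2,72],[2.2,2,76],[2.2,2,76],[2.2,2,76]],"spin":[5,5,5,5,5,5,5]}'
python3 -m creep '{"jaw":[30,30,30,30],"translation":[[0,0,1.5],[0,0,3],[0,0,4.5],[0,0,4.5]],"spin":[0,0,0,0]}'
python3 -m creep '{"jaw":[30,30,30,30],"translation":[[0,0,1.5],[0,0,3],[0,0,4.5],[0,0,4.5]],"spin":[0,0,0,0]}'
```

```text
clock: 7.12
ee_pos: [567.5, 160.6, 77.7]
ee_rot: [-3.128, 0.28, -0.003]
ft_force: [0.6, 0.1, -1.5]
opening: 0.389
grasp_force: 53.0
clock: 7.62
ee_pos: [566.7, 160.4, 71.6]
ee_rot: [3.129, -0.28, -0.001]
ft_force: [-0.8, -0.7, -2.0]
opening: 0.395
grasp_force: 53.0
clock: 8.12
ee_pos: [567.1, 160.5, 68.8]
ee_rot: [-3.129, 0.28, -0.002]
ft_force: [-4.3, 0.1, 6.2]
opening: 0.387
grasp_force: 53.8
```

```bash
python3 -m creep '{"jaw":[30,30,30,30],"translation":[[0,0,-1.5],[-2,0.3,-1.5],[-2,0.3,0],[-2,0.3,0]],"spin":[0,0,0,0]}'
python3 -m creep '{"jaw":[30,30,30,30],"translation":[[0,0,1],[0,0,2],[0,0,3],[0,0,3]],"spin":[0,0,0,0]}'
```

```text
clock: 8.62
ee_pos: [564.6, 160.5, 66.7]
ee_rot: [3.129, -0.28, -0.001]
ft_force: [0.7, -0.2, -2.1]
opening: 0.391
grasp_force: 52.9
clock: 9.12
ee_pos: [564.8, 160.5, 64.2]
ee_rot: [3.129, -0.28, -0.0]
ft_force: [-0.0, 0.2, -1.8]
opening: 0.396
grasp_force: 52.9
```

It's in the bore and moving freely. Next I'll lower it onto the key.

```bash
python3 -m creep '{"jaw":[30,30,30,30,30],"translation":[[0,0,1],[0,0,2],[0,0,3],[0,0,4],[0,0,4]],"spin":[0,0,0,0,0]}'
```

```text
clock: 9.75
ee_pos: [564.8, 160.5, 60.2]
ee_rot: [3.129, -0.28, -0.0]
ft_force: [0.8, 0.6, -2.7]
opening: 0.39
grasp_force: 52.9
```

```bash
python3 -m creep '{"jaw":[30,30,30,30],"translation":[[0,0,0.5],[0,0,1],[0,0,1.5],[0,0,1.5]],"spin":[0,0,0,0]}'
```

```text
clock: 10.25
ee_pos: [564.8, 160.5, 58.8]
ee_rot: [-3.129, 0.28, -0.0]
ft_force: [0.0, -0.1, -1.9]
opening: 0.39
grasp_force: 53.0
```

Run:
```python
from h import *
s=read_state(); print(s['wrist_torque'],s['ft_force'])
c=snap('wrist','w4')
p=proj(c,[565,163,30],1); print(p)
u,v=int(p[0]),int(p[1]); u0=max(u-120,0);v0=max(v-90,0); print(u0,v0)
a=cv2.resize(c['img'][v0:v0+180,u0:u0+240],None,fx=3.3,fy=3.3,interpolation=cv2.INTER_CUBIC)
cv2.imwrite('pics/w4c.png',a[:,:,::-1])
```

```text
[ 0.28427299 -0.08135427  0.02170736] [ 0.04818278 -0.05938628 -1.93940947]
[316.46577942 282.29794569]
196 192
```

View pics/w4c.png

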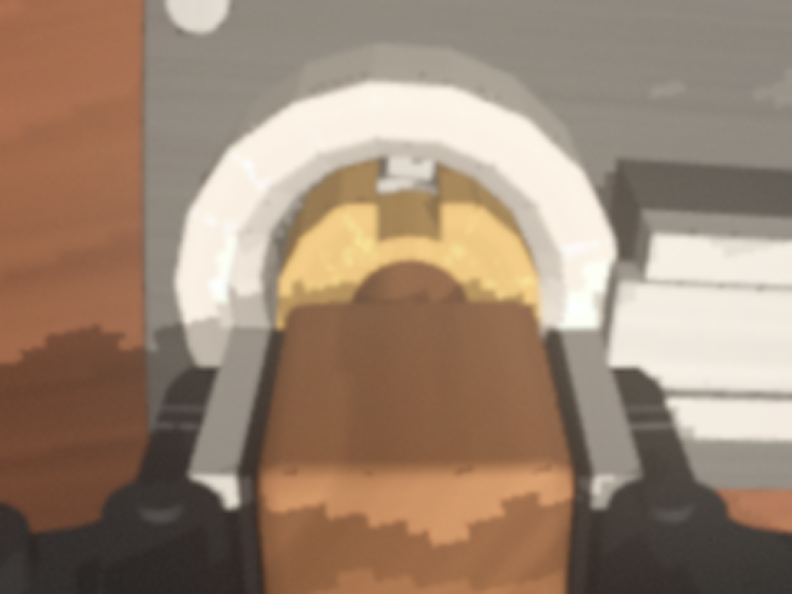

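The crop shows the key (383–437, 170) sitting inside the notch (377–439), so it has already caught at this angle. I'll go down slowly.

```bash
python3 -m creep '{"jaw":[30,30,30,30,30],"translation":[[0,0,1],[0,0,2],[0,0,3],[0,0,4],[0,0,4]],"spin":[0,0,0,0,0]}'
python3 -m creep '{"jaw":[30,30,30,30,30],"translation":[[0,0,1],[0,0,2],[0,0,3],[0,0,3.5],[0,0,3.5]],"spin":[0,0,0,0,0]}'
```

```text
clock: 10.92
ee_pos: [564.8, 160.6, 54.7]
ee_rot: [-3.129, 0.28, -0.0]
ft_force: [-0.0, 1.4, -2.0]
opening: 0.39
grasp_force: 53.0
clock: 11.55
ee_pos: [564.8, 160.6, 51.3]
ee_rot: [-3.129, 0.28, -0.0]
ft_force: [0.6, 1.9, -1.3]
opening: 0.394
grasp_force: 53.1
```

```bash
python3 -m creep '{"jaw":[30,30,30,30],"translation":[[0,0,0.5],[0,0,0.8],[0,0,0.8],[0,0,0.8]],"spin":[0,0,0,0]}'
```

```text
clock: 12.05
ee_pos: [564.9, 160.6, 50.7]
ee_rot: [-3.129, 0.28, -0.0]
ft_force: [0.3, 2.7, 0.3]
opening: 0.39
grasp_force: 53.3
```

```bash
python3 -m creep '{"jaw":[30,30,30],"translation":[[0,0,0.4],[0,0,0.6],[0,0,0.6]],"spin":[0,0,0]}'
```

```text
clock: 12.42
ee_pos: [565.0, 160.6, 50.6]
ee_rot: [-3.129, 0.28, -0.001]
ft_force: [-1.8, 1.6, 4.1]
opening: 0.389
grasp_force: 53.9
```

It's home: contact on the seat puts the underside at about 8 mm. I'll release it and rise.

```bash
python3 -m creep '{"jaw":[34,36,40,60,75,75,75,75,75,75],"translation":[[0,0,-0.7],[0,0,-0.7],[0,0,-0.7],[0,0,-0.7],[0,0,-0.7],[0,0,-0.7],[0,0,-15],[0,0,-40],[0,0,-75],[0,0,-75]],"spin":[0,0,0,0,0,0,0,0,0,0]}'
python3 - <<'E'
from h import *
np.set_printoptions(precision=1,suppress=True)
c=snap('wrist','w5'); s=read_state(); M=R.from_rotvec(s['ee_rot']).as_matrix(); e=s['ee_pos']; print(e,s['ee_rot'],s['opening'],s['ft_force'])
S=np.array([564.9,160.6]); yh=np.array([.249,.968])
print('shift to start',M.T@(np.r_[S-118*yh,50]-e),'end',M.T@(np.r_[S-83.5*yh,50]-e))
print(M.T@np.r_[yh,0])
p=proj(c,[555,125,60],1);u0=int(max(min(p[0]-160,320),0));v0=int(max(min(p[1]-120,240),0)); print(u0,v0)
a=cv2.resize(c['img'][v0:v0+240,u0:u0+320],None,fx=2.5,fy=2.5); cv2.imwrite('pics/w5c.png',a[:,:,::-1])
print((proj(c,[*(S-82*yh),71],1)-[u0,v0])*2.5)
E
```

```text
clock: 13.68
ee_pos: [566.7, 161.1, 130.0]
ee_rot: [-3.126, 0.28, -0.01]
ft_force: [-0.7, 0.0, -0.2]
opening: 0.877
grasp_force: 0.0
[565.7 161.  127.6] [-3.1  0.3 -0. ] 0.8762724094176256 [ 1.2  0.4 -0.1]
shift to start [ -9.6 118.3  77.3] end [-7.1 83.9 77.4]
[ 0.1 -1.   0. ]
222 140
[583.6 326.6]
```

View pics/w5c.png

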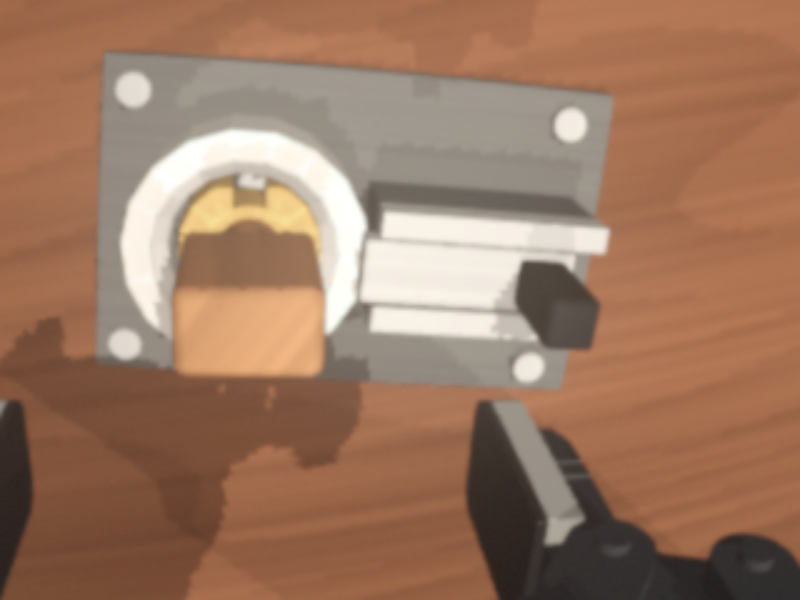

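The stamp stands seated and upright, with the knob top at (575,324), within 2 mm of the prediction. I'll move behind the knob with the fingers shut.

```bash
python3 -m creep '{"jaw":[40,0,0,0,0,0,0,0,0,0],"translation":[[-3,40,0],[-6,80,0],[-9.6,119,0],[-9.6,119,0],[-9.6,119,0],[-9.6,119,25],[-9.6,119,55],[-9.6,119,74],[-9.6,119,74],[-9.6,119,74]],"spin":[0,4,4,4,4,4,4,4,4,4]}' 40
python3 - <<'E'
from h import *
np.set_printoptions(precision=2,suppress=True)
s=read_state();S=np.array([564.9,160.6]);d=s['ee_pos'][:2]-S;print(s['opening'],s['ee_pos'],d@[.249,.968],d@[.968,-.249],s['ft_force'])
E
```

```text
clock: 14.98
ee_pos: [535.0, 45.4, 52.1]
ee_rot: [-3.117, 0.388, -0.003]
ft_force: [-0.1, 0.2, 0.8]
opening: 0.001
grasp_force: 0.0
0.0006586801442567347 [535.    45.41  52.13] -118.94682052528583 -0.264089921629507 [-0.07  0.19  0.78]
```

```bash
python3 -m creep '{"jaw":[0,0,0,0,0,0,0,0,0],"translation":[[0,-6,0],[0,-12,0],[0,-16,0],[0,-19,0],[0,-22,0],[0,-25,0],[0,-28,0],[0,-31,0],[0,-31,0]],"spin":[0,0,0,0,0,0,0,0,0]}'
python3 -m creep '{"jaw":[0,0,0,0],"translation":[[0,-1,0],[0,-2,0],[0,-3,0],[0,-3,0]],"spin":[0,0,0,0]}'
```

```text
clock: 16.1
ee_pos: [542.0, 75.5, 50.9]
ee_rot: [-3.117, 0.389, -0.0]
ft_force: [0.9, -0.4, 0.1]
opening: -0.001
grasp_force: 0.1
clock: 16.6
ee_pos: [542.6, 78.1, 50.9]
ee_rot: [3.117, -0.389, 0.0]
ft_force: [0.3, -0.4, 0.9]
opening: 0.003
grasp_force: 0.6
```

```bash
for i in 1; do python3 -m creep '{"jaw":[0,0,0,0],"translation":[[0,-1,0],[0,-2,0],[0,-3,0],[0,-3,0]],"spin":[0,0,0,0]}'; done
python3 -m creep '{"jaw":[0,0,0],"translation":[[0,-1,0],[0,-2,0],[0,-3,0]],"spin":[0,0,0]}'
```

```text
clock: 17.1
ee_pos: [543.4, 81.1, 50.9]
ee_rot: [-3.117, 0.389, -0.0]
ft_force: [0.1, -0.5, 0.8]
opening: -0.003
grasp_force: 0.5
clock: 17.48
ee_pos: [544.0, 83.6, 50.9]
ee_rot: [3.117, -0.389, -0.0]
ft_force: [-0.4, -5.1, 0.2]
opening: -0.005
grasp_force: 2.4
```

```bash
python3 -m creep '{"jaw":[0,0,0],"translation":[[0,-0.5,0],[0,-1,0],[0,-1,0]],"spin":[0,0,0]}'
python3 - <<'E'
from h import *
c=snap('wrist','w6')
a=cv2.resize(c['img'][130:430,180:580],None,fx=2,fy=2); cv2.imwrite('pics/w6c.png',a[:,:,::-1])
E
```

```text
clock: 17.85
ee_pos: [544.0, 83.6, 50.9]
ee_rot: [3.115, -0.39, -0.001]
ft_force: [-1.4, -6.4, 1.2]
opening: -0.0
grasp_force: 3.4
```

View pics/w6c.png

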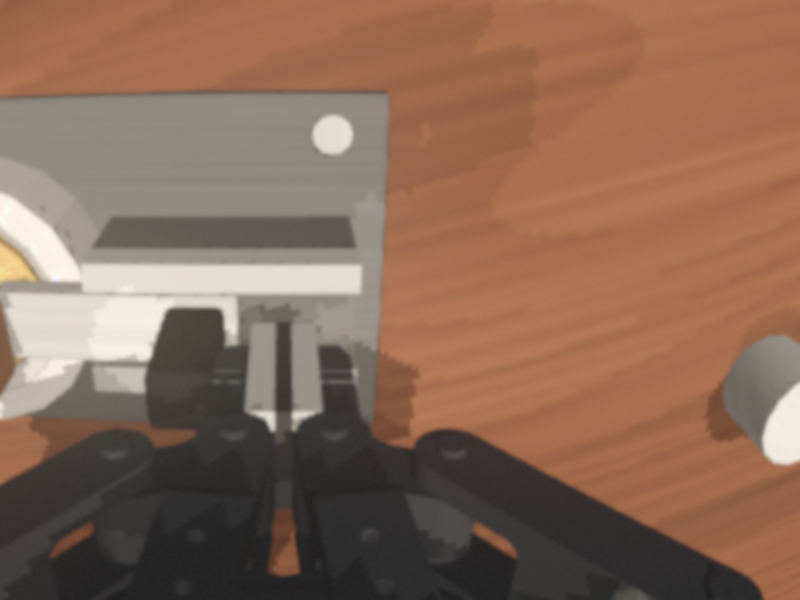

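The bolt now reaches over the ring and doesn't move under more push. One last slight push, then I'll back off and rise.

```bash
python3 -m creep '{"jaw":[0,0,0],"translation":[[0,-0.8,0],[0,-1.5,0],[0,-1.5,0]],"spin":[0,0,0]}'
python3 -m creep '{"jaw":[0,0,0,0,0,0,0,0,0],"translation":[[0,4,0],[0,15,0],[0,30,0],[0,30,-30],[0,30,-80],[0,-10,-100],[0,-50,-110],[0,-50,-110],[0,-50,-110]],"spin":[0,0,0,0,0,0,0,0,0]}'
python3 - <<'E'
from h import *
np.set_printoptions(precision=1,suppress=True)
c=snap('wrist','w7'); s=read_state(); print(s['ee_pos'],s['ft_force'])
S=np.array([564.9,160.6]);yh=np.array([.249,.968])
g=c['img'].max(2)
for q in (62,72,82): print(q,proj(c,[*(S-q*yh),71],1),proj(c,[*(S-q*yh),40],1))
# dark blobs near knob
m=(g<70).astype(np.uint8); n,l,st,ce=cv2.connectedComponentsWithStats(m)
for i in range(1,n):
    if 60<st[i,4]<3000: print(st[i],ce[i])
# same for w5 (bolt drawn back)
E
```

```text
clock: 18.27
ee_pos: [543.9, 83.7, 50.9]
ee_rot: [3.112, -0.39, -0.003]
ft_force: [-2.7, -10.9, 2.4]
opening: 0.004
grasp_force: 5.7
clock: 19.4
ee_pos: [556.7, 134.3, 160.6]
ee_rot: [3.117, -0.389, -0.001]
ft_force: [0.1, 0.2, -0.0]
opening: -0.0
grasp_force: 0.0
[556.7 134.  160.5] [0.1 0.1 0.5]
62 [373.2 240.2] [367.7 226.5]
72 [387.9 240.2] [380.9 226.6]
82 [402.5 240.2] [394.  226.6]
[ 31   8  10  13 101] [35.7 14.7]
[318 296   7  40 219] [321.4 317. ]
[289 304  14  11 127] [296.2 309. ]
[341 304  14  10 113] [346.4 309.1]
[119 433  24  25 192] [131.6 445.5]
```

Run:
```python
from h import *
c=load('w7'); g=c['img'].max(2)
for r in (228,234,240,246): print(r,g[r,330:420:3])
t=snap('top','t7'); gt=t['img'].max(2); g0=load('top0')['img'].max(2)
S=np.array([564.9,160.6]);yh=np.array([.249,.968])
for n,z in (('top0',g0),):
    sub=z[262:280,205:235]; print(n,np.argwhere(sub<75).mean(0)[::-1]+[205,262],(sub<75).sum())
# other objects moved?
d=cv2.absdiff(load('top0')['img'],t['img']).max(2); n,l,st,ce=cv2.connectedComponentsWithStats((d>60).astype(np.uint8))
print([list(map(int,s)) for s in st[1:] if s[4]>40])
```

```text
228 [247 247 247 247 246 247 246 224 189  88  88  88  86  86  85  84 142 164
 164 164 164 163 163 164 163 163 163 160 163 175]
234 [253 252 252 252 252 252 248 206 196  88  95 105 106 105 103 102 100 149
 151 151 150 149 149 149 149 148 149 159 168 176]
240 [239 246 246 246 246 246 227 200 200 136  95 105 103 102 101  99 135 241
 243 243 243 243 243 243 243 242 242 239 175 177]
246 [233 247 251 251 251 251 249 210 209 217 101 102 101 100  98  97 170 248
 247 248 247 247 247 247 247 246 246 240 188 188]
top0 [220.2173913  271.30434783] 23
[[113, 229, 103, 86, 2372], [140, 231, 18, 47, 112], [108, 235, 19, 9, 62], [91, 236, 47, 19, 316], [325, 239, 11, 8, 64], [90, 265, 16, 15, 86], [56, 273, 6, 20, 59], [98, 274, 23, 18, 157], [32, 278, 23, 30, 419], [64, 279, 30, 48, 427], [0, 290, 34, 44, 651], [36, 317, 36, 68, 1328], [3, 324, 14, 20, 102], [33, 352, 8, 32, 122], [5, 354, 13, 18, 132], [0, 356, 4, 32, 79], [10, 379, 137, 101, 5983], [0, 386, 74, 43, 1491]]
```

The knob top is centred at column 369.5. With the same 3.4 px camera bias seen before, that is 62 mm from the axis, so the bolt is all the way in. The other things haven't moved and the arm is clear.

```bash
python3 -c "
from plant import *
print(finish_job())"
```

```text
the job is handed in; nothing more can be done
None
```

The job is handed in: the round stamp is home on its key, the bolt is pushed all the way in over its foot, the arm is clear, and no other loose thing appears moved. The notch caught the key at the first angle tried, so no turning search was needed.

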